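# Release the locked blade drawer with the latch pin

## Robot

A 6-joint arm with a two-finger parallel gripper is mounted at the origin on a cart in front of the work surface, level with it; the furniture and walls round the work are solid. World frame = base frame: x ahead of the robot, y to its left, z up, the work surface at z = 0. Lengths are in m, angles in rad, forces in N, time in s.
With the tool pointing down it reaches from about 0.35 to 1 m from the base axis. Payload 7.1 kg.
Tool frame: the origin (TCP) lies between the finger pads; the fingertips stand 22 mm ahead of it and the grasp point (between the pads) lies 3 mm ahead of it; z points along the fingers, y is the line along which they close (so a half turn about z gives the same grasp; the last joint's range is limited). The gripper opens to 85 mm and grips with 20 to 120 N. Pads are 22 mm wide; open, the fingers measure 114 mm over their backs; the gripper's body (76 mm by 85 mm) begins 54 mm behind the grasp point. The pads swing forward as they close: fully open they stand 13 mm farther back than shut.
Start: joints at [-1.356, 0.423, 1.63, -0, 1.089, -0.019], TCP at [0.145, -0.608, 0.253] pointing down, gripper open.
Joint ranges: [-3, 3], [-0.9, 2.11], [0.09, 2.58], [-1.31, 4.45], [0.11, 2.69], [-2.54, 2.54]. Speed limits (rad/s): [2.39, 2.39, 3.01, 3.14, 3.14, 3.14].

## Interface

Orientations are given as a rotation vector (axis times angle).
In Python, from rig import manip gives the robot as it stands. The module is installed in compiled form; this text tells all that it offers. Calls block until the motion is done:
- manip.move_to(position, orientation): joint-space move of the TCP to a pose.
- manip.servo_line(position, orientation=None, rate=0.15): straight line of the TCP; orientation=None keeps the orientation; rate is the mean speed in m/s.
- manip.set_joints(angles): joint-space move.
- manip.command_gripper(opening, f_grip=None): finger opening in m; f_grip is the grip in N (None keeps the last); returns when the fingers have stopped.
- manip.hold(seconds).
- manip.solve_ik(position, orientation): joint angles nearest the present ones, or None.
- manip.camera(name): name is "side" or "top"; returns a dict with "image" (384x512x3 uint8, red, green, blue), "fx", "fy", "cx", "cy" (pixels), "k1" (the pictures are not rectified: a ray, as slopes to the right and down, at radius r is drawn at 1 + k1 r^2 times it, then the intrinsics apply), "cam_to_world" (4x4, takes a point from camera to world coordinates). Camera axes: x right, y down, z forward; pixel columns grow to the right and rows downward; lengths in m; the calibration is good to about 2 mm. A picture is of the moment at which its call begins. There is no depth.
A pose or a line that the arm cannot do raises manip.IKError and nothing moves.
- manip.sign_off(): hands the job in; it is judged then, once.
Readings, each from a call of its own:
- manip.get_time(): time.
- manip.get_joint_positions(): joint angles.
- manip.get_joint_vel(): joint speeds.
- manip.get_tau(): joint torques, N m.
- manip.get_position(): TCP position.
- manip.get_ee_rot(): TCP orientation.
- manip.get_contact_force(): force on the tool from outside, world axes, zero at the start.
- manip.get_torque(): the same for the moment, N m.
- manip.get_width(): finger opening in m.
- manip.get_grip_force(): force on a finger pad.
Only numpy, scipy, OpenCV 4.12 (cv2) and the standard library are available. Lean on these libraries where they do the work, as an engineer would, in place of code of your own. Each camera call takes 0.05 s, during which the arm holds its last target. There are 200 camera calls.

## Task

The small plywood case of router bits is locked by a spring latch hidden under the little hole in its top. Take the thin pin from the rack (the one with the slim square handle; the thick one with the round handle does not fit), put it down the hole and press gently by feel against the latch, never forcing it against its stop, holding it pressed until the drawer has crept well out; then stand the pin back in its rack and pull the drawer fully open, gently and without disturbing the other things.

Things in the scene. Friction and masses are not known exactly. Their poses are not given: they have to be found in the camera images.
- case: plywood case fixed to the bench, 170 (x) x 190 (y) x 85 mm high; origin at the centre of its underside; drawer opens toward its -x. Keep the force on the case, its drawer and latch under 25 N. Pressing the latch pad takes about 5 N at first, some 8 to 9 N where the latch lets go (6 to 7 mm down) and about 11 N just before a hard stop 10 mm down.
- hole_mouth (a point): centre of the 11 mm round access hole in the case's flat top (board 10 mm thick, top 85 mm above the bench), 30 mm toward -x and 70 mm toward -y of the case's centre; axes as the case's. A hidden sprung latch pad, 24 mm wide, lies centred below: its flat top is 20 to 42 mm under the mouth, different each time, to be found by feel.
- drawer (a joint): how far the drawer is out, m: 0 shut, 0.11 at its stop, moving toward the case's -x. When the latch lets go, a spring creeps it out to about 0.045 in 2 s or so; if the pad is released before about 0.02, the latch catches again in a second notch at 0.015. Damped slide: pulling takes 1 N plus 1.5 N per 10 mm/s.
- drawer_front (a point): middle of the top edge of the drawer's front panel, 82 mm above the bench, on the panel's mid-plane; moves with the drawer, axes as the case's. Panel 12 mm thick (x), 186 wide, 78 high, no handle. Behind it the drawer is open above and 67 mm deep, bits lie 75 mm or more behind; once popped out, 45 mm are free between panel and case, so it can be pinched across x from above.
- rack: wooden block, 60 (x) x 170 (y) x 80 mm high, fixed; origin at the centre of its underside; two vertical holes, 14.5 mm wide, right through it, at x 0, y +45 and -45 mm; a pin in one and a pin in the other.
- pin_center (a point): middle of the square wooden handle (20 x 20 x 50 mm, 50 along z) of the thin pin; below the handle a round steel shank, 7 mm thick, 70 mm long, slightly chamfered at the tip; the z axis points up along the pin, x and y are square to the handle's sides. In the rack the handle's underside rests on the rack's top, so this point is then 105 mm above the bench. Mass about 80 g.
- pin_tip (a point): lower end of the thin pin's shank, 95 mm below the handle's middle; axes as pin_center
- thick_center (a point): middle of the handle of the thick pin: round handle, 30 mm wide, 50 mm high, with a 12.5 mm thick shank which does not enter the hole; it stands in the rack's other hole and is to stay there.
- tape_measure: yellow tape measure near the case (a like one lies at the back), 74 x 93 x 34 mm, loose on the bench, origin at the centre of its underside; leave alone
- tape_1: the nearer roll of masking tape, 100 mm wide, 25 mm high, loose on the bench, origin at the centre of its underside; leave alone
- offcut_3: wooden offcut nearest the robot, 32 x 130 x 32 mm, loose on the bench, origin at the centre of its underside; leave alone
Not all that is in view belongs to the job. Leave any purple look-alike of the rack alone. Leave any blue look-alike of the part that bears pin_center alone.

How it is judged:
By the outcome, as a careful person would: the job done as asked, in the order asked, and still so for the second after the job is handed in, with the robot touching nothing.
It also fails if it takes over 69 s, if anything falls off the work surface, if the arm or the gripper's body presses on something with over 40 N, if the wrist force passes 120 N, or if a joint passes its speed limit or range.

## Working session

There is one attempt and no reset: what is moved stays moved. The work goes in short steps, each a Python script; the robot and the scene stay as the last script left them, time stands still between calls to the robot, and variables do not carry over. Pictures are saved under pics/ and viewed, at most 11 in all, crops included, and the job is handed in when it is done.

```bash
mkdir -p pics; cat > h.py <<'E'
import numpy as np, cv2
from rig import manip
def snap(n,fn):
    c=manip.camera(n); cv2.imwrite('pics/'+fn+'.png',c['image'][:,:,::-1]); 
    np.savez('pics/'+fn+'.npz',**c); return c
def load(fn): return dict(np.load('pics/'+fn+'.npz'))
def K(c): return np.array([[c['fx'],0,c['cx']],[0,c['fy'],c['cy']],[0,0,1]],float), np.array([c['k1'],0,0,0],float)
def ray(c,uv):
    k,d=K(c); p=cv2.undistortPoints(np.array([[uv]],float),k,d)[0,0]
    T=c['cam_to_world']; return T[:3,3], T[:3,:3]@np.array([p[0],p[1],1])
def onz(c,uv,z):
    o,d=ray(c,uv); return o+d*(z-o[2])/d[2]
def proj(c,P):
    k,d=K(c); T=np.linalg.inv(c['cam_to_world']); r=cv2.Rodrigues(T[:3,:3])[0]
    return cv2.projectPoints(np.atleast_2d(np.array(P,float)),r,T[:3,3],k,d)[0][:,0]
def crop(fn,out,x0,y0,x1,y1,s):
    im=cv2.imread('pics/'+fn+'.png')[y0:y1,x0:x1]; cv2.imwrite('pics/'+out+'.png',cv2.resize(im,None,fx=s,fy=s,interpolation=cv2.INTER_CUBIC))
E
python3 - <<'E'
from h import *
for n in('top','side'):
    c=snap(n,n+'0'); print(n,c['fx'],c['k1'],c['cam_to_world'].round(3).tolist())
a,b=[cv2.imread(f'pics/{n}0.png') for n in('top','side')]
print(manip.get_ee_rot(),manip.get_time(),manip.get_contact_force())
E
```

```text
top 473.89290153727836 -0.020879938361349718 [[-0.018, -0.997, 0.079, 0.405], [-1.0, 0.017, -0.009, -0.029], [0.008, -0.079, -0.997, 1.925], [0.0, 0.0, 0.0, 1.0]]
side 347.65168362902324 -0.056382133026968415 [[0.92, -0.148, 0.362, 0.14], [-0.391, -0.337, 0.856, -0.998], [-0.005, -0.93, -0.369, 0.502], [0.0, 0.0, 0.0, 1.0]]
[-3.11883644e+00 -3.66333006e-01  2.26404434e-04] 0.1 [-0.37923525  0.30852079 -0.43190909]
```

View pics/top0.png

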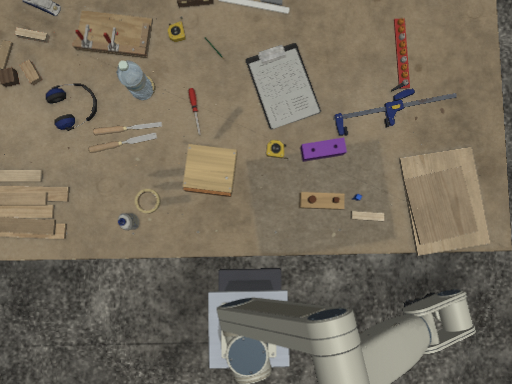

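View pics/side0.png

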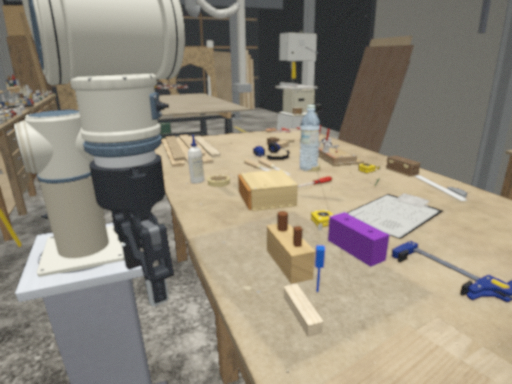

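The top view shows the case at about (210,170), the wooden rack with two brown handles at (311,199) and (336,199), a purple rack look-alike at (323,149), and a blue pin look-alike at (358,197). Next I'll look at enlarged crops of the rack and case.

```bash
python3 - <<'E'
from h import *
crop('top0','a',172,130,382,230,3.8)
crop('side0','b',230,160,340,300,4.2)
E
```

```text
(no output)
```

View pics/a.png

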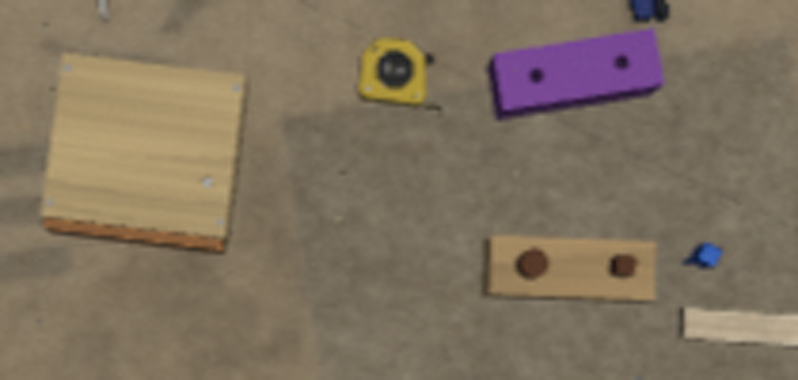

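View pics/b.png

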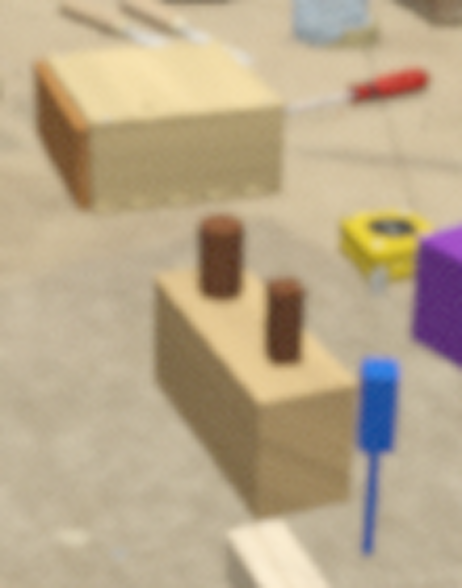

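The thin pin is the right-hand one: a slim square handle at top px ≈ (336,200). The round, thicker one at (312,199) is the thick pin, the blue one is a look-alike, and the purple block is a decoy. Next I'll compute poses and zoom in on the handle and hole.

```bash
python3 - <<'E'
from h import *
c=load('top0')
cv=lambda u,v:(172+(u+.5)/3.8-.5,130+(v+.5)/3.8-.5)
for n,z,L in(('case',.085,[(62,54),(245,74),(228,238),(42,216)]),('rack',.08,[(490,236),(656,241),(655,300),(487,296)])):
    P=np.array([onz(c,cv(*p),z) for p in L]); print(n,P.round(4).tolist(),P.mean(0).round(4))
    e=(P[0]-P[1]+P[3]-P[2]); print('yaw from y edge',np.degrees(np.arctan2(-e[0],e[1]))); e=(P[0]-P[3]+P[1]-P[2]); print('yaw x edge',np.degrees(np.arctan2(e[1],e[0])))
print('hole',onz(c,cv(208,182),.085)); print('pin top',onz(c,cv(624,265),.13))
im=cv2.imread('pics/top0.png')
f=lambda x,y,r:cv2.resize(im[y-r:y+r,x-r:x+r],(400,400),interpolation=cv2.INTER_CUBIC)
cv2.imwrite('pics/z.png',np.hstack([f(336,200,12),f(227,178,20)]))
E
```

```text
case [[0.7332, 0.222, 0.085], [0.7092, 0.0334, 0.085], [0.5399, 0.0532, 0.085], [0.5658, 0.2435, 0.085]] [0.637 0.138 0.085]
yaw from y edge -7.506093323709682
yaw x edge -6.992640702123262
rack [[0.5377, -0.2158, 0.08], [0.5296, -0.3867, 0.08], [0.4689, -0.3838, 0.08], [0.4761, -0.2112, 0.08]] [ 0.503  -0.2994  0.08  ]
yaw from y edge -2.5444964590234704
yaw x edge -3.5541037606262353
hole [0.59787078 0.07297624 0.085     ]
pin top [ 0.50269301 -0.34417095  0.13      ]
```

View pics/z.png

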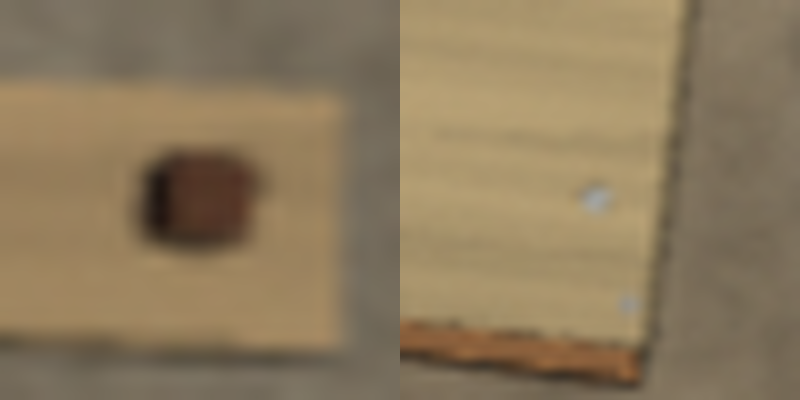

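Handle top face is centred at about px (336.2,199.2), its yaw matches the rack's, and the hole is the bright dot at about px (226.5,177.6), consistent with the case model. Next I'll cross-check against the side camera and test IK.

```bash
cat >> h.py <<'E'
def down(deg):
    a=np.radians(deg)/2; return np.pi*np.array([np.cos(a),np.sin(a),0])
def pose(x,y,yaw,l):
    a=np.radians(yaw); l=np.atleast_2d(np.array(l,float)); R=np.array([[np.cos(a),-np.sin(a),0],[np.sin(a),np.cos(a),0],[0,0,1]]); return l@R.T+[x,y,0]
CASE=(.637,.138,-7.2); RACK=(.503,-.2994,-3.)
E
python3 - <<'E'
from h import *
c=load('top0');s=load('side0')
print('pin top',onz(c,(336.16,199.2),.13), pose(*RACK,[0,-.045,0]), 'hole',pose(*CASE,[-.03,-.07,0]))
b=lambda P:((proj(s,P)-[230,160]+.5)*4.2-.5).round(0).tolist()
print('rack',b(pose(*RACK,[[.03,-.085,.08],[-.03,-.085,.08],[-.03,.085,.08],[-.03,-.085,0]])))
print('case',b(pose(*CASE,[[.085,-.095,.085],[-.085,-.095,.085],[-.085,.095,.085],[.085,-.095,0]])))
print('pintop, bottom',b(pose(*RACK,[[0,-.045,.13],[0,-.045,.08]])))
for d in(87,-93):
  for p in((.5015,-.3443,.102),(.5015,-.3443,.25),(.598,.073,.19)): print(d,manip.solve_ik(p,down(d)))
for d in (-7.2,172.8): print(d,manip.solve_ik((.5,.15,.08),down(d)))
E
```

```text
pin top [ 0.50331259 -0.34540156  0.13      ] [[ 0.50064488 -0.34433833  0.        ]] hole [[0.59846323 0.07231197 0.        ]]
rack [[354.0, 386.0], [257.0, 405.0], [149.0, 277.0], [253.0, 526.0]]
case [[285.0, 105.0], [91.0, 125.0], [42.0, 58.0], [282.0, 197.0]]
pintop, bottom [[278.0, 285.0], [276.0, 362.0]]
87 [-6.21198973e-01  6.00078163e-01  1.75073760e+00 -4.44089210e-16
  7.90776887e-01 -5.68839095e-01]
87 [-6.21198973e-01  4.02530708e-01  1.67086039e+00 -4.44089210e-16
  1.06820156e+00 -5.68839095e-01]
87 [ 1.01718250e-01  4.67743287e-01  1.72648200e+00 -8.88178420e-16
  9.47367365e-01  1.54078127e-01]
-93 None
-93 None
-93 None
-7.2 [ 2.68658554e-01  5.46902789e-01  1.95095225e+00 -4.44089210e-16
  6.43737617e-01  1.96511859e+00]
172.8 [ 2.68658554e-01  5.46902789e-01  1.95095225e+00 -4.44089210e-16
  6.43737617e-01 -1.17647407e+00]
```

```bash
python3 - <<'E'
from h import *
q=down(87); x,y=.5035,-.345; t=manip.get_time
manip.command_gripper(.06,45); print(t())
manip.move_to((x,y,.19),q); print(t(),manip.get_contact_force())
manip.servo_line((x,y,.108),rate=.12); print(t(),manip.get_contact_force())
manip.command_gripper(.0,45); print(t(),manip.get_width(),manip.get_grip_force(),manip.get_contact_force(),manip.get_position())
manip.servo_line((x,y,.2),rate=.15); print(t(),manip.get_contact_force(),manip.get_width(),manip.get_torque())
snap('side','s1')
f=manip.get_contact_force()
t0=t();manip.servo_line((x,y,.202),rate=.02);print('2mm step',t()-t0)
c=load('s1'); print(proj(c,[(x,y,.203),(x,y,.108)]))
crop('s1','s1c',230,100,360,220,5)
E
```

```text
0.475
2.125 [-0.0399701   0.19944572 -0.00769054]
2.9583 [ 0.43790457 -0.1730858  -0.50650722]
3.3917 0.019402441316891842 44.107643365859985 [-1.20388993  0.58853703  5.441197  ] [ 0.50387181 -0.34522577  0.10880628]
4.1583 [-1.1965008   0.04011282 -1.75163388] 0.019378135073781756 [0.02421666 0.00047601 0.00927002]
2mm step 0.25
[[298.06937419 198.88199403]
 [296.77481043 235.49435252]]
```

View pics/s1c.png

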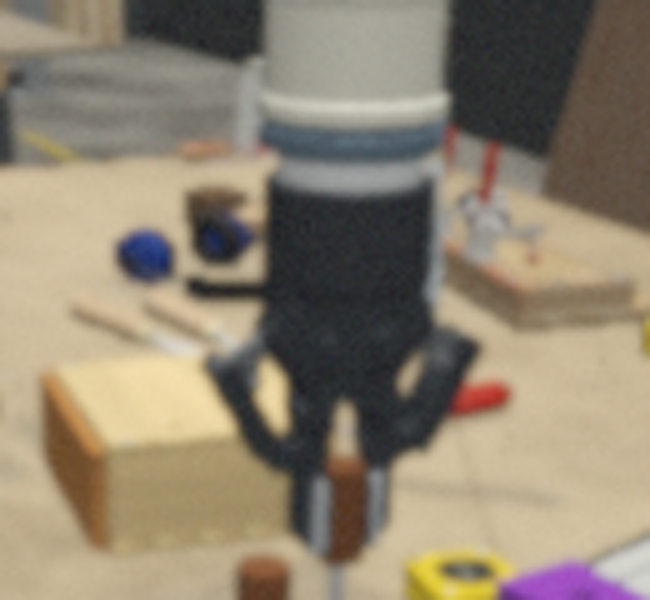

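The pin is held with its handle between the pads at crop (348,510). The shank seems to emerge at (335,575), possibly off-centre, so I'll look lower down.

```bash
python3 - <<'E'
from h import *
crop('s1','s1d',260,180,340,255,8)
E
```

```text
(no output)
```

View pics/s1d.png

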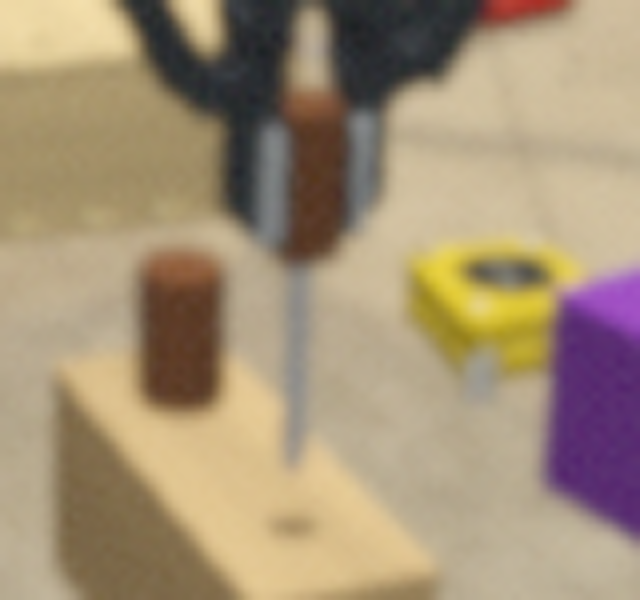

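The shank runs from crop (299,265) down to the tip at (293,465). It is vertical and directly over the rack hole at (293,525), and the tip's pixel matches the prediction to 0.5 px. Moving to the case hole and descending by feel.

```bash
cat >> h.py <<'E'
TIP=.0988   # TCP height above pin tip
def F(): return np.array(manip.get_contact_force())
def feel(x,y,z0,z1,f0,thr,step=.001,rate=.02):
    """lower tip z0->z1 in steps; stop when upward force exceeds thr"""
    z=z0
    while z>z1+1e-6:
        z=max(z-step,z1); manip.servo_line((x,y,z+TIP),rate=rate)
        f=F()-f0
        if f[2]>thr or np.hypot(f[0],f[1])>4: return z,f,True
    return z,f,False
E
python3 - <<'E'
from h import *
x,y=.5978,.0728; q=down(87); t=manip.get_time
manip.servo_line((.5035,-.345,.25),rate=.2)
manip.move_to((x,y,.25),q); manip.servo_line((x,y,.092+TIP),rate=.12); manip.hold(.2); f0=F(); np.save('f0.npy',f0); print(t(),f0)
snap('side','s2')
z,f,hit=feel(x,y,.088,.078,f0,2.5,.0015); print(t(),z,f.round(2),hit,manip.get_position())
E
```

```text
7.2667 [ 0.13590668  0.47406545 -0.58719533]
8.7417 0.08049999999999999 [ 5.68  2.33 -1.26] True [0.59867643 0.07321633 0.17920721]
```

```bash
python3 - <<'E'
from h import *
x,y=.5978,.0728; f0=np.load('f0.npy'); t=manip.get_time; z=.0805
for i in range(4):
    f=F()-f0
    if np.hypot(*f[:2])<1: break
    x+=f[0]*.0003; y+=f[1]*.0003
    manip.servo_line((x,y,z+TIP),rate=.02); print(x,y,(F()-f0).round(2))
np.save('xy.npy',[x,y]); print(t(),manip.get_position())
E
```

```text
0.5995031920990209 0.07349952775676184 [ 1.97  1.93 -1.27]
0.6000938745551216 0.07407798012970468 [ 0.72  0.07 -0.08]
9.2417 [0.59956    0.07386431 0.17898148]
```

```bash
python3 - <<'E'
from h import *
x,y=np.load('xy.npy')+[.0010,.0004]; f0=np.load('f0.npy'); t=manip.get_time
z=.0805
manip.servo_line((x,y,z+TIP),rate=.02); print((F()-f0).round(2))
while z>.040:
    z-=.0015 if z<.067 else .003
    manip.servo_line((x,y,z+TIP),rate=.025); f=F()-f0
    print(round(z,4),f.round(2),round(manip.get_position()[2]-TIP,4),round(t(),2))
    if f[2]>2.5 or np.hypot(*f[:2])>5: break
    if np.hypot(*f[:2])>1.2: x+=f[0]*.00025; y+=f[1]*.00025
np.save('xy.npy',[x,y]); np.save('z.npy',z); print(x,y)
E
```

```text
[ 0.37 -1.45 -1.18]
0.0775 [ 0.03 -1.19 -0.38] 0.0771 9.76
0.0745 [ 0.11 -0.29 -0.56] 0.0743 10.03
0.0715 [-0.4   0.2   0.17] 0.0713 10.29
0.0685 [-0.02  0.07 -0.62] 0.0683 10.56
0.0655 [-0.66 -0.75 -0.32] 0.0653 10.82
0.064 [-0.37  0.05 -0.24] 0.0639 11.07
0.0625 [-0.4  -0.08 -0.23] 0.0624 11.32
0.061 [-0.81 -0.7  -0.01] 0.0609 11.57
0.0595 [ 0.24 -0.38  0.36] 0.0594 11.82
0.058 [0.65 0.47 0.08] 0.0579 12.07
0.0565 [-0.87 -1.07  5.77] 0.057 12.32
0.6010938745551216 0.07447798012970468
```

```bash
python3 - <<'E'
from h import *
x,y=np.load('xy.npy'); z=float(np.load('z.npy')); f0=np.load('f0.npy'); t=manip.get_time
snap('top','t1')
while True:
    z-=.001
    manip.servo_line((x,y,z+TIP),rate=.02); f=F()-f0; d=.0573-(manip.get_position()[2]-TIP)
    print(round(z,4),f.round(2),'depth',round(d*1e3,2),round(t(),2))
    if f[2]>9.3 or d>.0075: break
np.save('z.npy',z)
a=load('t1')['image'].astype(int)
for i in range(5):
    manip.hold(.5); c=snap('top','t2'); print(round(t(),2),(F()-f0).round(2),(np.abs(c['image'].astype(int)-a).sum(2)[180:225,175:250]>60).sum())
crop('t2','t2c',170,130,270,220,6)
E
```

```text
0.0555 [-2.79  0.06  8.37] depth 1.1 12.62
0.0545 [-1.87 -0.74  8.32] depth 1.99 12.88
0.0535 [-2.9  -0.74  9.23] depth 2.94 13.12
0.0525 [-2.54 -0.63 10.4 ] depth 3.91 13.38
13.93 [-1.65 -0.9   9.12] 9
14.47 [-2.56 -1.15  9.71] 10
15.03 [-2.5  -1.17  9.26] 9
15.57 [-2.97 -0.78  9.03] 10
16.12 [-2.87 -1.66  8.87] 10
```

View pics/t2c.png

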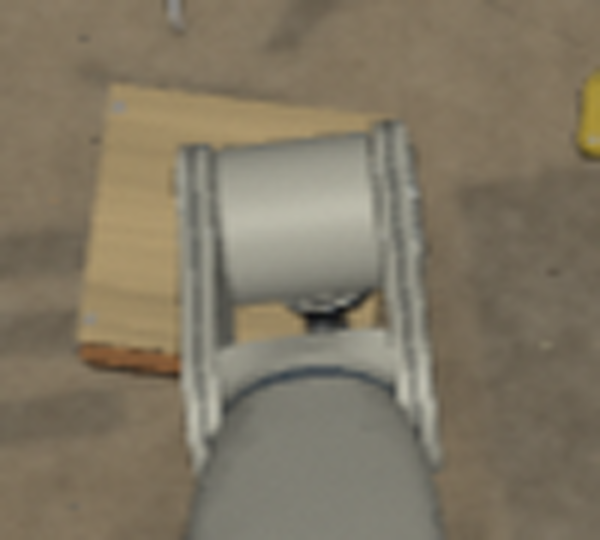

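The drawer panel is still at crop (130,358), so it is shut, and the depth is only 4 mm. I'll correct the side load and press further.

```bash
python3 - <<'E'
from h import *
x,y=np.load('xy.npy')+[-.0008,-.0003]; z=float(np.load('z.npy')); f0=np.load('f0.npy'); t=manip.get_time
a=load('t2')['image'].astype(int)
def moved(): return (np.abs(manip.camera('top')['image'].astype(int)-a).sum(2)[183:200,180:200]>60).sum()
while True:
    z-=.0007
    manip.servo_line((x,y,z+TIP),rate=.02); f=F()-f0; d=.0573-(manip.get_position()[2]-TIP); m=moved()
    print(round(z,4),f.round(2),'depth',round(d*1e3,2),m,round(t(),2))
    if f[2]>11.5 or d>.0082 or (m>15 and d>.0070): break
np.save('z.npy',z); np.save('xy.npy',[x,y])
for i in range(5):
    manip.hold(.3); print(round(t(),2),(F()-f0).round(2),moved())
E
```

```text
0.0518 [-1.51  0.52  9.48] depth 4.36 0 16.43
0.0511 [-0.2  -0.78  9.52] depth 5.01 0 16.73
0.0504 [-1.31 -2.05  9.22] depth 5.65 0 17.02
0.0497 [-1.81 -0.22  8.06] depth 6.57 65 17.32
0.049 [-0.34 -0.79  8.48] depth 7.23 107 17.62
17.93 [-1.38  0.38  9.31] 126
18.27 [-0.92 -0.49  8.25] 121
18.62 [-0.8  -0.98  7.91] 133
18.98 [-0.52  0.03  8.14] 133
19.32 [-1.36 -0.83  8.29] 134
```

```bash
python3 - <<'E'
from h import *
manip.hold(.7); c=snap('top','t3'); print(manip.get_time())
crop('t3','t3c',170,130,270,220,6)
for d in(0,.015,.03,.045): print(d,((proj(c,pose(*CASE,[[-.097-d,.07,.082],[-.097-d,.093,.082]]))-[170,130]+.5)*6).round().tolist())
E
```

```text
20.125
0 [[117.0, 366.0], [82.0, 363.0]]
0.015 [[114.0, 389.0], [79.0, 386.0]]
0.03 [[111.0, 412.0], [76.0, 408.0]]
0.045 [[108.0, 435.0], [73.0, 431.0]]
```

View pics/t3c.png

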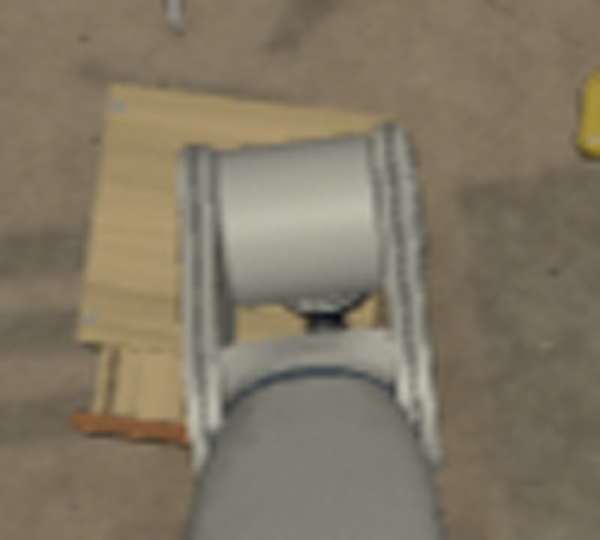

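The drawer panel is at crop (80,425), about 0.045 out. Now I'll withdraw and stand the pin back in the rack.

```bash
python3 - <<'E'
from h import *
x,y=np.load('xy.npy'); q=down(87); t=manip.get_time; f0=np.load('f0.npy')
manip.servo_line((x,y,.25),rate=.1); print(t(),(F()-f0).round(2))
x,y=.5037,-.3451
manip.move_to((x,y,.25),q); manip.servo_line((x,y,.092+TIP),rate=.12); manip.hold(.15); f0=F(); print(t(),f0.round(2))
z,f,h=feel(x,y,.085,.070,f0,3,.003,.03); print(t(),z,f.round(2),h)
if not h:
    manip.servo_line((x,y,.016+TIP),rate=.06); f=F()-f0; print(t(),f.round(2))
    if abs(f).max()<6:
        z,f,h=feel(x,y,.016,.0085,f0,2.5,.001,.02); print(t(),z,f.round(2),h,manip.get_position())
E
```

```text
21.3 [-0.45 -1.2   0.54]
23.675 [-0.56  0.69 -0.92]
25.1583 0.07 [ 0.1  -0.23  0.23] False
26.2083 [ 0.49 -1.26 -0.25]
27.9583 0.008999999999999994 [-1.84  0.57  8.96] True [ 0.50382643 -0.34517801  0.10880386]
```

```bash
python3 - <<'E'
from h import *
x,y=.5037,-.3451; t=manip.get_time
manip.servo_line((x,y,.1088),rate=.02); print(F().round(2))
manip.command_gripper(.055,20); manip.servo_line((x,y,.19),rate=.12); manip.servo_line((x,y,.24),rate=.2)
s=snap('side','s3'); print(t())
C=(CASE[0]+.0015,CASE[1]+.0015,CASE[2]); p=pose(*C,[-.1075,0,0])[0]
manip.command_gripper(0,20)
manip.move_to((p[0],p[1],.22),down(172.8)); snap('side','s4'); snap('top','t4'); print(t(),manip.get_position(),manip.get_width())
a=cv2.imread('pics/s3.png')[160:290,230:340]; b=cv2.imread('pics/s4.png')[160:290,180:330]; 
cv2.imwrite('pics/v.png',np.hstack([cv2.resize(i,None,fx=3,fy=3,interpolation=cv2.INTER_CUBIC) for i in (a,b)]))
E
```

```text
[-0.13  0.54  3.19]
29.9167
32.4 [0.53223766 0.15210018 0.2200364 ] -0.00040699570656326054
```

View pics/v.png

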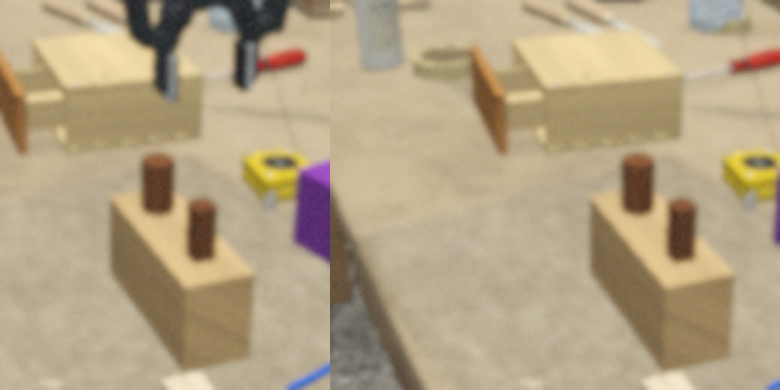

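The left panel shows the thin pin standing seated in the rack at (201,230) and the drawer about 45 mm out. The blue look-alike now lies on the bench. It was balanced on its tip at the start, and I never touched it. Next is hooking the drawer gently.

```bash
python3 - <<'E'
from h import *
t=manip.get_time; C=(CASE[0]+.0015,CASE[1]+.0015,CASE[2])
P=lambda d,z:(*pose(*C,[d,0,0])[0][:2],z)
ax=pose(0,0,C[2],[1,0,0])[0]
manip.servo_line(P(-.1075,.11),rate=.12); manip.hold(.1); f0=F()
manip.servo_line(P(-.1075,.072),rate=.06); f=F()-f0; print(t(),f.round(2))
if f[2]<5:
    d=-.1075
    while d>-.190:
        s=.004 if d>-.174 else .0015; d-=s
        manip.servo_line(P(d,.072),rate=.018); f=(F()-f0); print(round(d,4),(f@ax).round(2),f[2].round(1),end=' | ')
        if f@ax>9 : break
    print(t(),manip.get_position())
E
```

```text
34.35 [-0.6   0.52 -0.23]
-0.1115 0.43 -0.4 | -0.1155 -0.22 -0.2 | -0.1195 0.37 0.3 | -0.1235 1.06 0.8 | -0.1275 0.58 0.7 | -0.1315 1.01 1.6 | -0.1355 0.37 -0.2 | -0.1395 0.39 0.7 | -0.1435 1.48 0.6 | -0.1475 0.38 -0.0 | -0.1515 0.21 0.7 | -0.1555 1.02 -0.1 | -0.1595 0.97 1.1 | -0.1635 0.63 1.3 | -0.1675 1.37 0.8 | -0.1715 1.05 -0.1 | -0.1755 0.49 0.1 | -0.177 0.83 0.5 | -0.1785 -0.48 -0.4 | -0.18 1.51 0.2 | -0.1815 0.98 -0.5 | -0.183 4.37 -2.1 | -0.1845 9.48 -5.9 | 42.225 [0.45729408 0.16253878 0.07217357]
```

Stop felt where expected (drawer ≈ 0.11). Backing off, rising, and checking.

```bash
python3 - <<'E'
from h import *
t=manip.get_time; C=(CASE[0]+.0015,CASE[1]+.0015,CASE[2])
P=lambda d,z:(*pose(*C,[d,0,0])[0][:2],z)
manip.servo_line(P(-.178,.072),rate=.02); manip.hold(.2); print(F().round(2))
manip.servo_line(P(-.175,.14),rate=.08); manip.servo_line(P(-.175,.24),rate=.2)
manip.move_to((.4,-.1,.3),down(90))
c=snap('top','t5'); print(t())
a,b=[load(n)['image'].astype(int) for n in('top0','t5')]
# outer top edge of panel: predicted rows for d, vs. orange pixels along column line
import itertools
for yy in(-.06,.06):
    best=[]
    for d in np.arange(.02,.13,.004):
        u,v=proj(c,pose(*C,[-.091-d,yy,.082]))[0]; p=b[int(round(v)),int(round(u))]; best.append((round(d,3),int(p[0]-p[2]),int(p[0])))
    print(best)
crop('t5','t5c',172,130,392,270,3.6)
E
```

```text
[0.13 0.08 0.29]
45.6667
[(np.float64(0.02), 30, 109), (np.float64(0.024), 30, 109), (np.float64(0.028), 30, 109), (np.float64(0.032), 32, 111), (np.float64(0.036), 32, 112), (np.float64(0.04), 32, 113), (np.float64(0.044), 32, 114), (np.float64(0.048), 33, 118), (np.float64(0.052), 33, 119), (np.float64(0.056), 33, 117), (np.float64(0.06), 34, 116), (np.float64(0.064), 33, 115), (np.float64(0.068), 31, 111), (np.float64(0.072), 32, 114), (np.float64(0.076), 33, 120), (np.float64(0.08), 34, 121), (np.float64(0.084), 34, 125), (np.float64(0.088), 34, 124), (np.float64(0.092), 35, 121), (np.float64(0.096), 34, 121), (np.float64(0.1), 33, 120), (np.float64(0.104), 42, 124), (np.float64(0.108), 78, 141), (np.float64(0.112), 74, 133), (np.float64(0.116), 70, 139), (np.float64(0.12), 36, 125), (np.float64(0.124), 35, 127), (np.float64(0.128), 36, 125)]
[(np.float64(0.02), 62, 171), (np.float64(0.024), 57, 156), (np.float64(0.028), 63, 174), (np.float64(0.032), 63, 175), (np.float64(0.036), 62, 173), (np.float64(0.04), 63, 171), (np.float64(0.044), 63, 171), (np.float64(0.048), 61, 171), (np.float64(0.052), 60, 171), (np.float64(0.056), 61, 171), (np.float64(0.06), 62, 171), (np.float64(0.064), 62, 171), (np.float64(0.068), 63, 171), (np.float64(0.072), 61, 170), (np.float64(0.076), 61, 169), (np.float64(0.08), 60, 170), (np.float64(0.084), 61, 169), (np.float64(0.088), 61, 169), (np.float64(0.092), 62, 172), (np.float64(0.096), 62, 170), (np.float64(0.1), 62, 171), (np.float64(0.104), 69, 136), (np.float64(0.108), 75, 132), (np.float64(0.112), 69, 132), (np.float64(0.116), 39, 119), (np.float64(0.12), 34, 127), (np.float64(0.124), 36, 128), (np.float64(0.128), 37, 127)]
```

View pics/t5c.png

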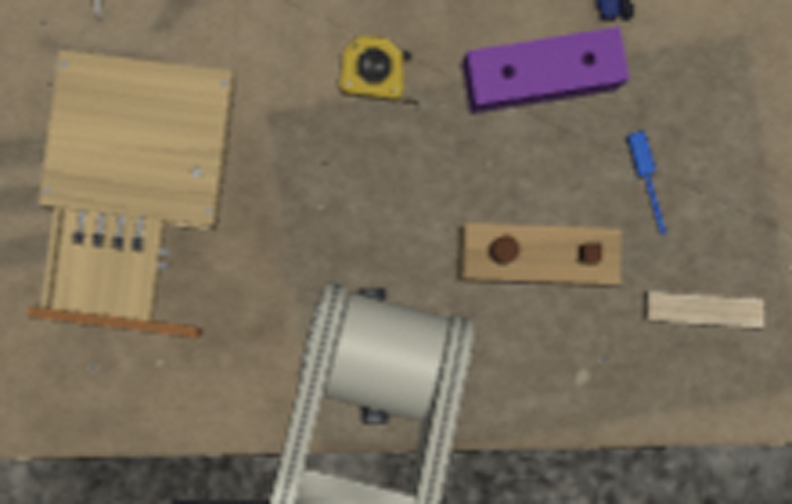

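The drawer is fully open, with its panel at crop (115,322), about 0.11 out. The pin is in the rack at (591,252), and the tape measure, offcut and thick pin are undisturbed.

```bash
python3 -c "
from rig import manip
print(manip.sign_off())"
```

```text
the job is handed in; nothing more can be done
None
```

The job is handed in: the latch let go about 6.5 mm down at roughly 9 N (peak 10.4 N), the thin pin is back in its rack, and the drawer is open to its stop (about 0.11 m); the blue look-alike pin toppled early on, apparently by itself since nothing of mine went near it.

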